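# Lay the glove carton down and park it against the ink rack

### The job

The carton of gloves has been left standing on one of its long narrow sides, with its dispensing slot facing the robot's side of the bench. With the fingertips only, push it over so that it lies flat on its broad back with the slot facing up, then push it along the bench until its long side sits snug and square against the front board of the ink rack, within the rack's length. Do not pick the carton up, and leave the other things on the bench where they are.

Things in the scene. Friction and masses are not known exactly. Their poses are not given: they have to be found in the camera images.
- glovebox: the loose glove carton: dark purple cardboard box, 72 x 240 x 120 (own x, y, z), 0.35 to 0.65 kg; origin at its centre. It starts standing on a long narrow side, z up. Its -x face (240 x 120), turned roughly to the robot, has the oval dispensing slot; +x is the plain back. Lying on its back, x points down, the origin is 36 above the bench, and the face that was on top looks away from the robot
- glovebox_slot (a point): middle of the carton's slot face (slot 120 x 42), at (-36, 0, 0) in its frame. Pushed on this face near its upper edge, the standing carton tips about its far lower edge rather than sliding, and past about 31 degrees it falls over by itself
- glovebox_top (a point): middle of the narrow 72 x 240 face that is on top at the start, (0, 0, 60) in the carton's frame; this is the long side that goes against the rack
- ink_rack: fixed two-tier plywood rack of small ink bottles at the far side of the bench; 520 long (y), 125 deep (x, away from the robot), 120 high. Origin at bench level under the middle of the front board's front face; x points into the rack, y along it. The front board is plain, upright, 45 tall and runs the whole length
- wash_bottle_a: one of two identical white squeeze wash bottles (62 dia, 186 tall), standing left of the carton beside the left half of the rack; origin at the bottom; leave it alone
- wash_bottle_b: the other white squeeze wash bottle (62 dia, 186 tall), standing to the right; origin at the bottom; leave it alone
- rinse_cup: white plastic rinse cup, 68 mouth, 75 tall, standing left or right of the carton; origin at the bottom; leave it alone
- balm_jar: white screw jar with grey lid, 70 dia, 52 tall, standing on the other side of the carton from the rinse cup; origin at the bottom; leave it alone
- machine: small rotary tattoo machine with a dark red grip, 150 long, 32 high, lying to the right on the robot's side of the carton; origin at the bottom, under the motor end's frame plate; leave it alone
- tape_roll: roll of paper tape lying flat, 80 dia, 24 high, to the left on the robot's side of the carton; origin at the bottom; leave it alone
- skin_marker: white skin-marker pen, 130 long, 12 thick, lying at the left; origin at the bottom; leave it alone

How it is judged:
On the way, in this order (a step that is already met when the one before it is completed fails the run):
1. the carton lies on its back on the bench, slot up (angle between glovebox's own x axis and vertical above 3.04 rad and height (world z) of glovebox below 0.042 m), for 0.2 s.
2. the carton, lying slot up, is snug and square against the rack's front board (all of step 1 and x of glovebox_top in the frame of ink_rack above -0.008 m and angle between the z axis of glovebox and the x axis of ink_rack, either way round below 0.07 rad and y of glovebox in the frame of ink_rack between -0.14 and 0.14 m), for 0.2 s.
At the end, for the whole second after the job is handed in: the carton lies flat on the bench at rest, slot up (within 0.1 rad), the middle of the long side that faces the rack no more than 8 mm from the front board and parallel to it within 0.07 rad (4 degrees), its centre within 140 mm of the rack's middle along the board (all of step 2 and linear speed of glovebox below 0.02 m/s); the robot touches nothing.
It fails at once if the carton is lifted off the bench (height (world z) of glovebox above 0.082 m).
It fails at once if one of the other loose things is shoved more than 20 mm (distance of any of wash_bottle_a, wash_bottle_b, rinse_cup, balm_jar, machine, tape_roll, skin_marker from where it was at the start of the episode above 0.02 m).
It fails at once if a wash bottle, the cup or the jar is knocked over (angle between any of wash_bottle_a, wash_bottle_b, rinse_cup, balm_jar's own z axis and vertical above 0.4 rad).
It also fails if it takes over 61 s, if anything falls off the work surface, if the arm or the gripper's body presses on something with over 40 N, if the wrist force passes 120 N, or if a joint passes its speed limit or range.

### The arm

A 7-joint arm with a two-finger parallel gripper is mounted at the origin on the work surface. World frame = base frame: x ahead of the robot, y to its left, z up, the work surface at z = 0. Lengths are in m, angles in rad, forces in N, time in s.
With the tool pointing down it reaches from about 0.425 to 0.925 m from the base axis. Payload 6.8 kg.
Tool frame: the origin (TCP) lies midway between the tips of the shut fingers; the grasp point (between the pads) lies 19 mm behind it; z points along the fingers, y is the line along which they close (so a half turn about z gives the same grasp; the last joint's range is limited). The gripper opens to 85 mm and grips with 20 to 120 N. Pads are 22 mm wide; open, the fingers measure 114 mm over their backs; the gripper's body (76 mm by 85 mm) begins 54 mm behind the grasp point. The pads swing forward as they close: fully open they stand 13 mm farther back than shut.
Start: joints at [-1.392, 0.477, 0.022, 1.555, -0.011, 1.109, -0.083], TCP at [0.191, 0.647, 0.231] pointing down, gripper open.
Joint ranges: [-2.96, 2.96], [-0.34, 2.1], [-1.41, 1.46], [0.24, 2.44], [-1.37, 4.51], [0.17, 1.92], [-2.96, 2.96]. Speed limits (rad/s): [2.39, 2.39, 3.14, 3.14, 3.14, 3.14, 3.14].

### API

Orientations are given as a unit quaternion [w, x, y, z].
In Python, from station import bot gives the robot as it stands.
- The arm moves only by the tool jog_arm, never from a script. Its argument "rows" is a list of rows, each an object of numbers: "fingers": the finger opening in mm, from 0 to 85.4; "x", "y", "z": the shift along the tool's x, y, z in mm; "ax", "ay", "az": the turn, a rotation vector about the tool's x, y, z in degrees. A call has exactly 8 rows; each row shifts and turns the commanded pose from where the row before left it, along the tool's axes as they then stand; what a row does not reach is not made up. A row lasts 1/10 s, in which the tool goes at most 50 mm and 8.59 degrees, less where a joint would pass 70% of its speed; a pose out of reach is approached as far as the arm can. A call with a gripper value outside its range is refused whole. The fingers move at their own pace and stop on an object; "force" is the grip in N (left out, the last holds). Time passes only in rows, so rows that do not move let the fingers close, or fill a call up. It gives the time, the measured TCP pose, the force, the opening and the grip force at its end, in the units of the state.
- bot.get_obs(): the state, without advancing time (a new reading comes with each control period).
- bot.read_camera(name): name is "scene" or "top" or "wrist"; returns a dict with "pixels" (480x640x3 uint8, red, green, blue), "vertical_fov" (degrees; the focal length in pixels is half the picture's height over the tangent of half this angle, whatever the lens; pixels are square), "cx", "cy" (the principal point, pixels), "world_from_camera" (4x4, takes a point from camera to world coordinates). Camera axes: x right, y down, z forward; pixel columns grow to the right and rows downward; lengths in m; the calibration is good to about 2 mm. A picture is of the moment at which its call begins. There is no depth.
- bot.hand_in(): hands the job in; it is judged then, once.
The state is a dict: "t": time; "q": joint angles; "joint_vel": joint speeds; "joint_torque": joint torques, N m; "eef_pos": TCP position; "tool_rot": TCP orientation; "contact_force": force on the tool from outside, world axes, zero at the start; "torque": the same for the moment, N m; "gripper_width": opening from 0.0 (shut) to 1.0 (fully open); "grasp_force": force on a finger pad.
Only numpy, scipy, OpenCV 4.12 (cv2) and the standard library are available. Lean on these libraries where they do the work, as an engineer would, in place of code of your own. Each camera call takes 0.05 s, during which the arm holds its last target. There are 200 camera calls.

## Working session

There is one attempt and no reset: what is moved stays moved. The work goes in short steps, Python scripts to look and compute and a tool call to move; the robot and the scene stay as the last step left them, time stands still between calls to the robot, and variables do not carry over. Pictures are saved under pics/ and viewed, at most 10 in all, crops included, and the job is handed in when it is done.

Besides the shell and the picture viewer there is one more tool, called as name(argument=value, ...) on one line, values as JSON. jog_arm: Moves the arm, as the interface text tells. Its arguments: {"type":"object","properties":{"rows":{"type":"array","items":{"type":"object","properties":{"fingers":{"type":"number"},"x":{"type":"number"},"y":{"type":"number"},"z":{"type":"number"},"ax":{"type":"number"},"ay":{"type":"number"},"az":{"type":"number"}}}},"force":{"type":"number"}},"required":["rows"]}

```bash
mkdir -p pics; cat > h.py <<'E'
import numpy as np, cv2
from station import bot
def cam(n,save=None):
    c=bot.read_camera(n)
    if save: cv2.imwrite('pics/'+save,c['pixels'][:,:,::-1])
    return c
def ray(c,u,v,z):
    f=240/np.tan(np.radians(c['vertical_fov'])/2); M=np.array(c['world_from_camera'])
    d=M[:3,:3]@np.array([(u-c['cx'])/f,(v-c['cy'])/f,1]); o=M[:3,3]
    return (o+d*(z-o[2])/d[2]).round(4)
E
python3 - <<'E'
from h import *
for n in('top','scene'):
    c=cam(n,n+'0.png'); print(n,c['vertical_fov'],c['cx'],c['cy'],np.array(c['world_from_camera']).round(3).tolist())
o=bot.get_obs();print(o)
E
```

```text
top 56.070197855698666 322.94112169342304 240.50143598927718 [[0.003, -0.995, 0.1, 0.442], [-1.0, -0.005, -0.02, 0.046], [0.02, -0.1, -0.995, 1.228], [0.0, 0.0, 0.0, 1.0]]
scene 53.05365558074982 320.7568546259842 236.9723630245714 [[-0.784, 0.426, -0.451, 0.956], [0.62, 0.561, -0.548, 0.544], [0.02, -0.71, -0.704, 0.721], [0.0, 0.0, 0.0, 1.0]]
{'t': 0.1, 'q': array([-1.39206314,  0.47772772,  0.02234494,  1.55633092, -0.0115012 ,
        1.10929017, -0.08310681]), 'joint_vel': array([-0.00051651, -0.00259902,  0.00183335, -0.00051851, -0.00095765,
       -0.00026134, -0.00090522]), 'joint_torque': array([ 4.15198316e-03, -5.97761357e+01,  1.61363907e+00, -2.81957549e+01,
        1.28401187e-02,  5.00157985e-03,  6.30139823e-06]), 'eef_pos': array([0.19083157, 0.64691984, 0.23042523]), 'tool_rot': array([-5.74837245e-05,  1.42920030e-01,  9.89733905e-01, -8.11950701e-04]), 'contact_force': array([ 0.83495275,  0.00774758, -0.55000835]), 'torque': array([-0.03479771,  0.00304355, -0.05266638]), 'grasp_force': 0.0, 'gripper_width': 0.9990203919706566}
```

View pics/top0.png

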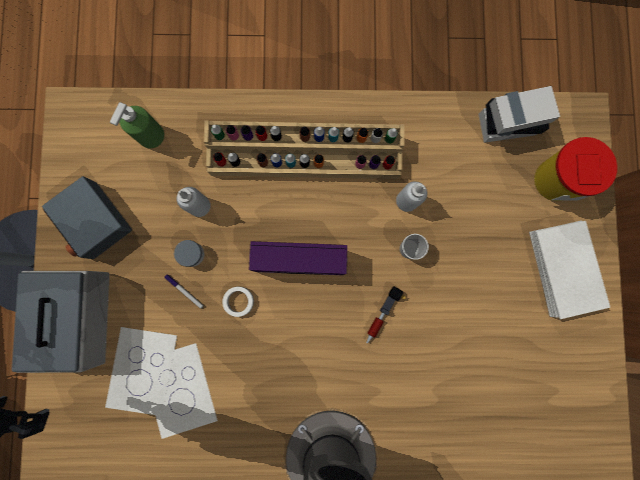

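View pics/scene0.png

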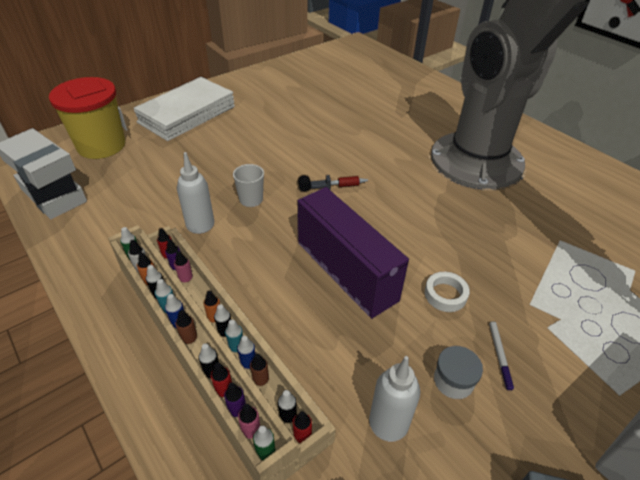

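The top view shows the purple carton at (250–347, 242–275). The rack's front board runs along row ~173, cols 206–402. The tape (238,302) and jar (188,253) are on the left. The cup (415,247), machine (385,315) and wash bottles (195,203) and (411,197) are around it, and the scene view agrees.

```bash
python3 - <<'E'
from h import *
c=cam('top'); p=c['pixels']
h=cv2.cvtColor(p,cv2.COLOR_RGB2HSV)
m=cv2.inRange(h,(125,80,20),(160,255,255)); m[:235]=0;m[285:]=0;m[:,:240]=0;m[:,360:]=0
# bright (top face) vs darker side
ys,xs=np.nonzero(m); print(xs.min(),xs.max(),ys.min(),ys.max(),len(xs))
for col in (255,300,340): print(col,p[238:280:1,col].sum(1).tolist())
r=cv2.minAreaRect(np.argwhere(m)[:,::-1].astype(np.float32)); b=cv2.boxPoints(r); print(b.round(1).tolist())
for q in b: print(ray(c,*q,.12), ray(c,*q,0))
for col in (215,300,395): print(col,p[162:184,col].tolist())
for n,u,v,z in [('tape',238,302,.024),('jar',188,253,.052),('cup',415,242,.075),('machtop',397,292,.03),('machend',369,342,.01),('rackL',207,174,.045),('rackR',402,175,.045),('wa',199,214,.0),('wb',407,208,0)]: print(n,ray(c,u,v,z))
cv2.imwrite('pics/crop.png',cv2.resize(p[150:350,150:440][:,:,::-1],None,fx=2.75,fy=2.75,interpolation=cv2.INTER_CUBIC))
E
```

```text
249 346 241 274 2888
255 [292, 284, 267, 175, 174, 173, 164, 92, 175, 167, 175, 165, 172, 169, 181, 176, 179, 168, 168, 166, 171, 172, 177, 173, 171, 180, 168, 170, 169, 174, 171, 181, 88, 105, 344, 325, 351, 359, 379, 386, 373, 359]
300 [250, 246, 269, 279, 277, 167, 167, 165, 146, 102, 165, 170, 168, 167, 168, 164, 167, 154, 166, 166, 158, 172, 166, 176, 172, 166, 164, 166, 162, 173, 176, 162, 159, 180, 98, 35, 184, 187, 203, 213, 189, 187]
340 [276, 293, 319, 329, 329, 326, 239, 162, 159, 163, 92, 162, 166, 163, 166, 161, 168, 154, 168, 146, 171, 156, 150, 166, 166, 160, 151, 157, 159, 159, 159, 161, 168, 168, 161, 122, 72, 154, 185, 200, 195, 193]
[[248.89999389648438, 270.8999938964844], [250.10000610351562, 240.8000030517578], [347.0, 244.6999969482422], [345.79998779296875, 274.79998779296875]]
[0.4784 0.2045 0.12  ] [0.4823 0.2218 0.    ]
[0.5523 0.203  0.12  ] [0.5642 0.22   0.    ]
[ 0.5438 -0.0358  0.12  ] [ 0.5548 -0.0446  0.    ]
[ 0.4697 -0.0327  0.12  ] [ 0.4727 -0.0411  0.    ]
215 [[89, 60, 44], [90, 77, 53], [79, 67, 48], [77, 66, 46], [73, 59, 38], [123, 102, 72], 
[... 471 characters left out ...]
44], [82, 66, 45], [92, 70, 48], [91, 70, 48], [86, 65, 41], [135, 104, 68], [138, 107, 71], [148, 115, 78]]
395 [[89, 63, 44], [66, 59, 39], [68, 57, 39], [64, 52, 35], [66, 55, 38], [67, 56, 37], [67, 53, 40], [72, 59, 42], [82, 71, 49], [140, 118, 84], [137, 116, 83], [130, 111, 77], [133, 112, 80], [56, 46, 33], [60, 51, 36], [66, 54, 37], [59, 52, 35], [60, 50, 34], [67, 51, 35], [69, 57, 38], [63, 49, 31], [135, 100, 67]]
tape [0.3996 0.2455 0.024 ]
jar [0.5266 0.373  0.052 ]
cup [ 0.5558 -0.2148  0.075 ]
machtop [ 0.4269 -0.1747  0.03  ]
machend [ 0.2942 -0.1018  0.01  ]
rackL [0.7381 0.3315 0.045 ]
rackR [ 0.7394 -0.1898  0.045 ]
wa [0.6375 0.361  0.    ]
wb [ 0.6576 -0.2112  0.    ]
```

View pics/crop.png

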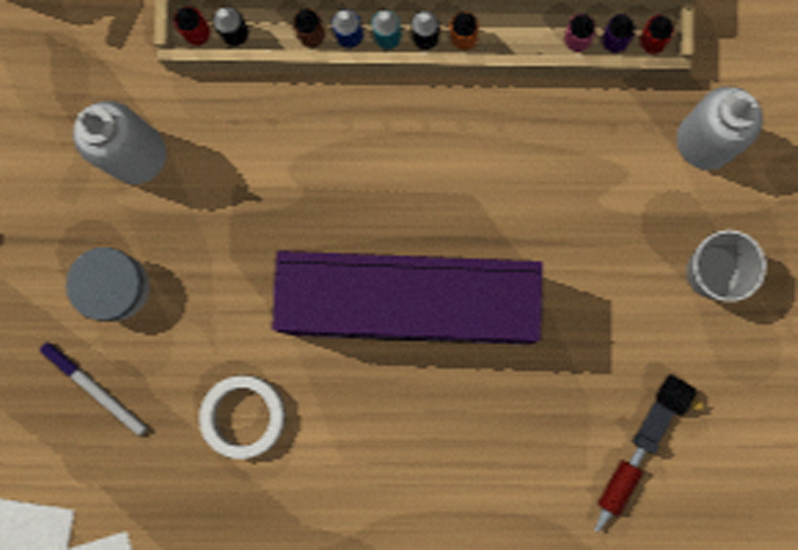

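jog_arm(rows=[{"x": -24, "y": -29, "fingers": 60}, {"x": -24, "y": -29}, {"x": -24, "y": -29}, {"x": -24, "y": -29}, {"x": -24, "y": -29}, {"x": -24, "y": -29}, {"x": -24, "y": -29}, {"x": -24, "y": -29}])

```text
invalid input
```

jog_arm(rows=[{"x": -24, "y": -29}, {"x": -24, "y": -29}, {"x": -24, "y": -29}, {"x": -24, "y": -29}, {"x": -24, "y": -29}, {"x": -24, "y": -29}, {"x": -24, "y": -29, "az": -7.2}, {"az": -7.2}])

```text
invalid input
```

```bash
python3 - <<'E'
from h import *
from scipy.spatial.transform import Rotation as R
o=bot.get_obs();q=o['tool_rot'];print(o['t'],o['eef_pos'],o['gripper_width'],R.from_quat(np.r_[q[1:],q[0]]).as_matrix().round(3).tolist())
E
```

```text
0.15 [0.19082181 0.64702484 0.23053103] 0.9990589369707282 [[-0.959, 0.283, -0.0], [0.283, 0.959, -0.001], [-0.0, -0.001, -1.0]]
```

jog_arm(rows=[{"x": -24, "y": -29, "z": 0, "ax": 0, "ay": 0, "az": 0, "fingers": 60}, {"x": -24, "y": -29, "z": 0, "ax": 0, "ay": 0, "az": 0, "fingers": 60}, {"x": -24, "y": -29, "z": 0, "ax": 0, "ay": 0, "az": 0, "fingers": 60}, {"x": -24, "y": -29, "z": 0, "ax": 0, "ay": 0, "az": 0, "fingers": 60}, {"x": -24, "y": -29, "z": 0, "ax": 0, "ay": 0, "az": 0, "fingers": 60}, {"x": -24, "y": -29, "z": 0, "ax": 0, "ay": 0, "az": 0, "fingers": 60}, {"x": -24, "y": -29, "z": 0, "ax": 0, "ay": 0, "az": 0, "fingers": 60}, {"x": -24, "y": -29, "z": 0, "ax": 0, "ay": 0, "az": 0, "fingers": 60}])

```text
t: 0.95
eef_pos: [0.3098, 0.3689, 0.2312]
tool_rot: [-0.0, 0.143, 0.99, -0.0]
contact_force: [0.7, 0.8, -0.2]
gripper_width: 0.703
grasp_force: 0.0
```

jog_arm(rows=[{"x": -24, "y": -29, "z": 0, "ax": 0, "ay": 0, "az": 0, "fingers": 60}, {"x": -24, "y": -29, "z": 0, "ax": 0, "ay": 0, "az": 0, "fingers": 60}, {"x": -24, "y": -29, "z": 0, "ax": 0, "ay": 0, "az": 0, "fingers": 60}, {"x": -24, "y": -29, "z": 0, "ax": 0, "ay": 0, "az": 0, "fingers": 60}, {"x": -24, "y": -29, "z": 0, "ax": 0, "ay": 0, "az": 0, "fingers": 60}, {"x": -24, "y": -29, "z": 0, "ax": 0, "ay": 0, "az": 0, "fingers": 60}, {"x": -24, "y": -29, "z": 0, "ax": 0, "ay": 0, "az": -7.2, "fingers": 60}, {"x": -24, "y": -29, "z": 0, "ax": 0, "ay": 0, "az": -7.2, "fingers": 60}])

```text
t: 1.75
eef_pos: [0.4317, 0.0947, 0.2313]
tool_rot: [-0.0, 0.016, 1.0, 0.0]
contact_force: [0.4, 0.9, -0.2]
gripper_width: 0.706
grasp_force: 0.0
```

jog_arm(rows=[{"x": 0, "y": -3, "z": 35, "ax": 0, "ay": 0, "az": 0, "fingers": 60}, {"x": 0, "y": -3, "z": 35, "ax": 0, "ay": 0, "az": 0, "fingers": 60}, {"x": 0, "y": -3, "z": 35, "ax": 0, "ay": 0, "az": 0, "fingers": 60}, {"x": 0, "y": 0, "z": 25, "ax": 0, "ay": 0, "az": 0, "fingers": 60}, {"x": -4, "y": 0, "z": 0, "ax": 0, "ay": 0, "az": 0, "fingers": 60}, {"x": -4, "y": 0, "z": 0, "ax": 0, "ay": 0, "az": 0, "fingers": 60}, {"x": -4, "y": 0, "z": 0, "ax": 0, "ay": 0, "az": 0, "fingers": 60}, {"x": -4, "y": 0, "z": 0, "ax": 0, "ay": 0, "az": 0, "fingers": 60}])

```text
t: 2.55
eef_pos: [0.4491, 0.0874, 0.1027]
tool_rot: [0.001, 0.019, 1.0, 0.001]
contact_force: [-0.1, 1.1, -0.0]
gripper_width: 0.705
grasp_force: 0.0
```

```bash
python3 - <<'E'
from h import *
cam('scene','s1.png')
E
```

```text
(no output)
```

View pics/s1.png

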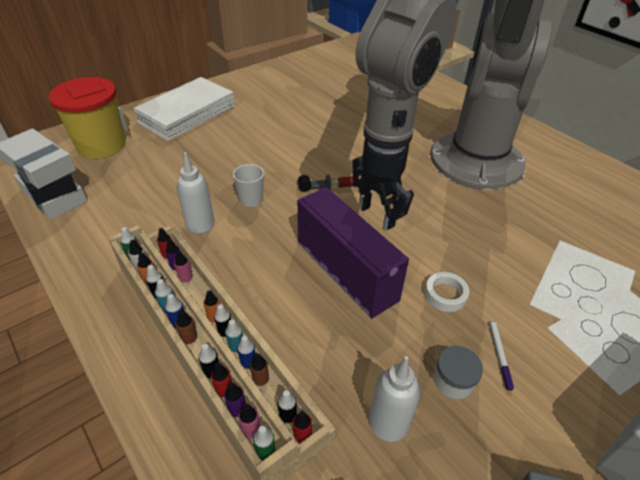

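The fingers hang behind the carton at (365–405, 205–220). The tips are just below its upper edge and the body is clear above, so I'll push at this height.

jog_arm(rows=[{"x": -5, "y": 0, "z": 0, "ax": 0, "ay": 0, "az": 0, "fingers": 60}, {"x": -5, "y": 0, "z": 0, "ax": 0, "ay": 0, "az": 0, "fingers": 60}, {"x": -5, "y": 0, "z": 0, "ax": 0, "ay": 0, "az": 0, "fingers": 60}, {"x": -5, "y": 0, "z": 0, "ax": 0, "ay": 0, "az": 0, "fingers": 60}, {"x": -5, "y": 0, "z": 0, "ax": 0, "ay": 0, "az": 0, "fingers": 60}, {"x": -5, "y": 0, "z": 0, "ax": 0, "ay": 0, "az": 0, "fingers": 60}, {"x": -5, "y": 0, "z": 0, "ax": 0, "ay": 0, "az": 0, "fingers": 60}, {"x": -5, "y": 0, "z": 0, "ax": 0, "ay": 0, "az": 0, "fingers": 60}])

```text
t: 3.4
eef_pos: [0.4879, 0.0854, 0.1013]
tool_rot: [-0.0, 0.019, 1.0, 0.0]
contact_force: [-0.8, 0.7, 1.7]
gripper_width: 0.701
grasp_force: 0.9
```

```bash
python3 - <<'E'
from h import *
cam('scene','s2.png')
E
```

```text
(no output)
```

View pics/s2.png

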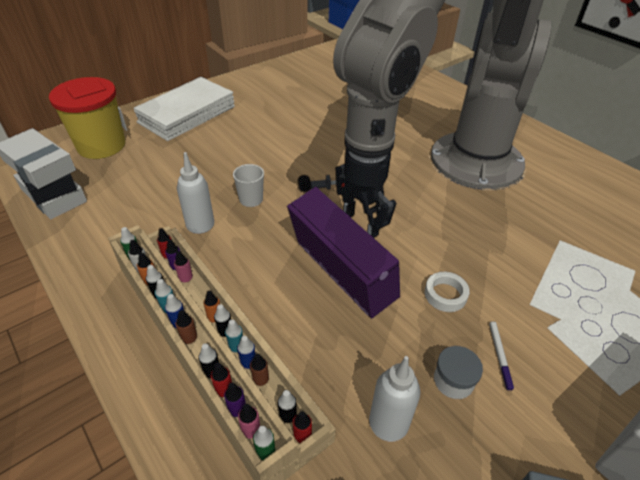

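The carton is tipping: its top edge has moved to (295–395, 195–280) while its lower far edge stayed at (370,308). I'll keep pushing.

jog_arm(rows=[{"x": -6, "y": 0, "z": 0, "ax": 0, "ay": 0, "az": 0, "fingers": 60}, {"x": -6, "y": 0, "z": 0, "ax": 0, "ay": 0, "az": 0, "fingers": 60}, {"x": -6, "y": 0, "z": 0, "ax": 0, "ay": 0, "az": 0, "fingers": 60}, {"x": -6, "y": 0, "z": 0, "ax": 0, "ay": 0, "az": 0, "fingers": 60}, {"x": -6, "y": 0, "z": 0, "ax": 0, "ay": 0, "az": 0, "fingers": 60}, {"x": -6, "y": 0, "z": 0, "ax": 0, "ay": 0, "az": 0, "fingers": 60}, {"x": 0, "y": 0, "z": 0, "ax": 0, "ay": 0, "az": 0, "fingers": 60}, {"x": 0, "y": 0, "z": 0, "ax": 0, "ay": 0, "az": 0, "fingers": 60}])

```text
t: 4.25
eef_pos: [0.5235, 0.0839, 0.1012]
tool_rot: [-0.0, 0.019, 1.0, -0.0]
contact_force: [-0.4, -0.2, -0.4]
gripper_width: 0.702
grasp_force: 0.0
```

```bash
python3 - <<'E'
from h import *
cam('scene','s3.png')
E
```

```text
(no output)
```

View pics/s3.png

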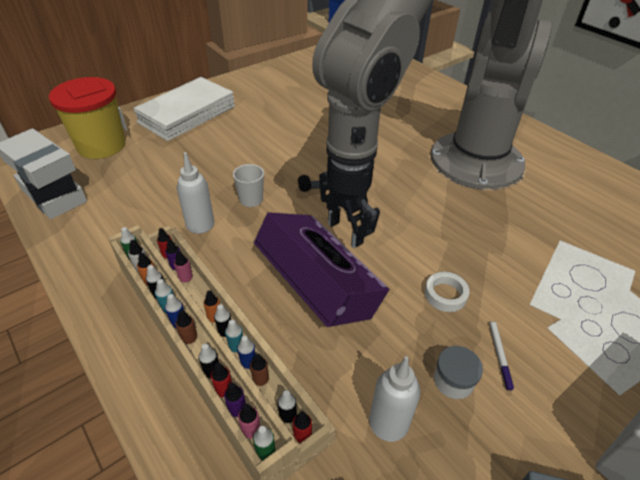

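The carton is mid-fall with the slot at (328,250) turning up. I'll back off and come down behind it.

jog_arm(rows=[{"x": 10, "y": 0, "z": 0, "ax": 0, "ay": 0, "az": 0, "fingers": 60}, {"x": 10, "y": 0, "z": 0, "ax": 0, "ay": 0, "az": 0, "fingers": 60}, {"x": 10, "y": 0, "z": 0, "ax": 0, "ay": 0, "az": 0, "fingers": 60}, {"x": 0, "y": 0, "z": 20, "ax": 0, "ay": 0, "az": -1, "fingers": 60}, {"x": 0, "y": 0, "z": 20, "ax": 0, "ay": 0, "az": -1, "fingers": 60}, {"x": 0, "y": 0, "z": 20, "ax": 0, "ay": 0, "az": 0, "fingers": 60}, {"x": 0, "y": 0, "z": 17, "ax": 0, "ay": 0, "az": 0, "fingers": 60}, {"x": 0, "y": 0, "z": 0, "ax": 0, "ay": 0, "az": 0, "fingers": 60}])

```text
t: 5.1
eef_pos: [0.4911, 0.0849, 0.0227]
tool_rot: [-0.002, 0.001, 1.0, -0.001]
contact_force: [-0.0, -0.2, 0.1]
gripper_width: 0.704
grasp_force: 0.0
```

```bash
python3 - <<'E'
from h import *
cam('scene','s4.png')
c=cam('top','t4.png');p=c['pixels'];h=cv2.cvtColor(p,cv2.COLOR_RGB2HSV)
m=cv2.inRange(h,(125,80,20),(160,255,255)); m[:165]=0;m[285:]=0;m[:,:235]=0;m[:,365:]=0
n,l,s,_=cv2.connectedComponentsWithStats(m);k=1+s[1:,4].argmax();print(s[k])
for u in (270,290,320,335):
    r=np.nonzero(l[:,u]==k)[0];print(u,r.min(),r.max(),ray(c,u,r.min(),.072),ray(c,u,r.max(),.072))
E
```

```text
[ 254  196   93   52 3116]
270 197 235 [0.6717 0.1605 0.072 ] [0.5724 0.1591 0.072 ]
290 198 238 [0.6694 0.1086 0.072 ] [0.5649 0.1076 0.072 ]
320 199 246 [0.6673 0.0307 0.072 ] [0.5446 0.0303 0.072 ]
335 200 246 [ 0.6649 -0.0084  0.072 ] [ 0.5448 -0.0084  0.072 ]
```

View pics/s4.png

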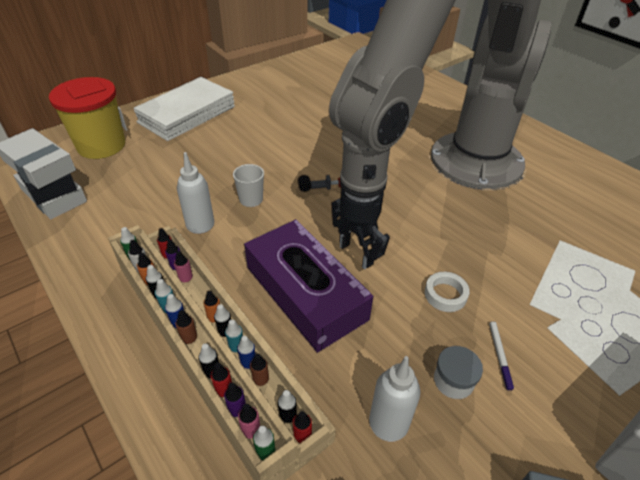

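The carton lies flat, slot up at (308,267), with its far edge at x≈0.668 and the board at ≈0.741. Now I'll push it along the bench.

jog_arm(rows=[{"x": -10, "y": 0, "z": 0, "ax": 0, "ay": 0, "az": 0, "fingers": 60}, {"x": -10, "y": 0, "z": 0, "ax": 0, "ay": 0, "az": 0, "fingers": 60}, {"x": -10, "y": 0, "z": 0, "ax": 0, "ay": 0, "az": 0, "fingers": 60}, {"x": -8, "y": 0, "z": 0, "ax": 0, "ay": 0, "az": 0, "fingers": 60}, {"x": -5, "y": 0, "z": 0, "ax": 0, "ay": 0, "az": 0, "fingers": 60}, {"x": -5, "y": 0, "z": 0, "ax": 0, "ay": 0, "az": 0, "fingers": 60}, {"x": -5, "y": 0, "z": 0, "ax": 0, "ay": 0, "az": 0, "fingers": 60}, {"x": -5, "y": 0, "z": 0, "ax": 0, "ay": 0, "az": 0, "fingers": 60}])

```text
t: 6.0
eef_pos: [0.5512, 0.0849, 0.024]
tool_rot: [-0.001, 0.001, 1.0, -0.0]
contact_force: [-1.6, -0.5, -0.1]
gripper_width: 0.702
grasp_force: 0.0
```

jog_arm(rows=[{"x": -6, "y": 0, "z": 0, "ax": 0, "ay": 0, "az": 0, "fingers": 60}, {"x": -6, "y": 0, "z": 0, "ax": 0, "ay": 0, "az": 0, "fingers": 60}, {"x": -6, "y": 0, "z": 0, "ax": 0, "ay": 0, "az": 0, "fingers": 60}, {"x": -6, "y": 0, "z": 0, "ax": 0, "ay": 0, "az": 0, "fingers": 60}, {"x": -6, "y": 0, "z": 0, "ax": 0, "ay": 0, "az": 0, "fingers": 60}, {"x": -3, "y": 0, "z": 0, "ax": 0, "ay": 0, "az": 0, "fingers": 60}, {"x": -3, "y": 0, "z": 0, "ax": 0, "ay": 0, "az": 0, "fingers": 60}, {"x": 0, "y": 0, "z": 0, "ax": 0, "ay": 0, "az": 0, "fingers": 60}])

```text
t: 6.8
eef_pos: [0.5881, 0.0849, 0.0244]
tool_rot: [0.0, 0.001, 1.0, 0.0]
contact_force: [-0.7, 0.6, -0.1]
gripper_width: 0.705
grasp_force: 0.0
```

```bash
python3 - <<'E'
from h import *
c=cam('top','t5.png');p=c['pixels'];h=cv2.cvtColor(p,cv2.COLOR_RGB2HSV)
m=cv2.inRange(h,(125,80,20),(160,255,255)); m[:172]=0;m[285:]=0;m[:,:235]=0;m[:,365:]=0
n,l,s,_=cv2.connectedComponentsWithStats(m);k=1+s[1:,4].argmax();print(s[k])
for u in (270,290,320,335):
    r=np.nonzero(l[:,u]==k)[0];print(u,r.min(),r.max(),ray(c,u,r.min(),.072))
cv2.imwrite('pics/t5c.png',cv2.resize(p[150:350,150:440][:,:,::-1],None,fx=2.75,fy=2.75,interpolation=cv2.INTER_CUBIC))
E
```

```text
[ 254  179   92   49 2281]
270 179 189 [0.7193 0.1612 0.072 ]
290 179 189 [0.7197 0.1091 0.072 ]
320 180 220 [0.7177 0.0308 0.072 ]
335 180 227 [ 0.718  -0.0084  0.072 ]
```

View pics/t5c.png

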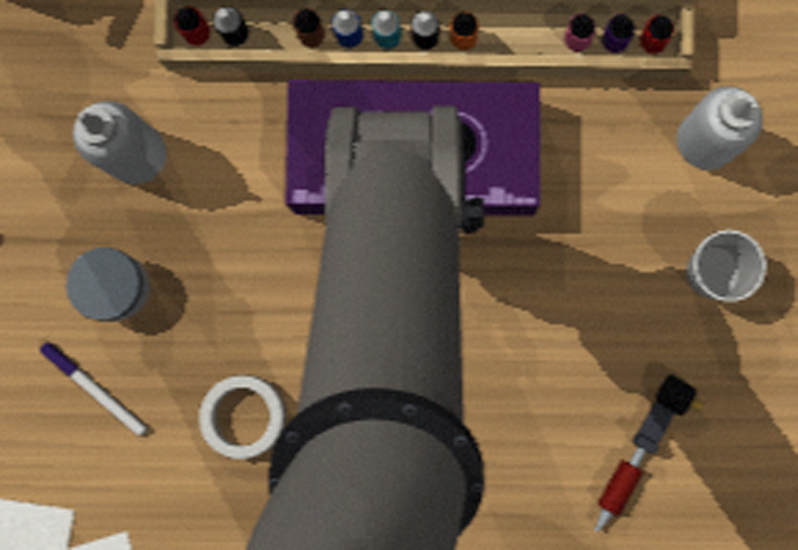

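The carton is square to the board, with its far edge along crop row ~82 and a gap of about 22 mm. The neighbours are untouched.

jog_arm(rows=[{"x": -3, "y": 0, "z": 0, "ax": 0, "ay": 0, "az": 0, "fingers": 60}, {"x": -3, "y": 0, "z": 0, "ax": 0, "ay": 0, "az": 0, "fingers": 60}, {"x": -3, "y": 0, "z": 0, "ax": 0, "ay": 0, "az": 0, "fingers": 60}, {"x": -3, "y": 0, "z": 0, "ax": 0, "ay": 0, "az": 0, "fingers": 60}, {"x": -3, "y": 0, "z": 0, "ax": 0, "ay": 0, "az": 0, "fingers": 60}, {"x": -2, "y": 0, "z": 0, "ax": 0, "ay": 0, "az": 0, "fingers": 60}, {"x": -2, "y": 0, "z": 0, "ax": 0, "ay": 0, "az": 0, "fingers": 60}, {"x": 0, "y": 0, "z": 0, "ax": 0, "ay": 0, "az": 0, "fingers": 60}])

```text
t: 7.65
eef_pos: [0.607, 0.0848, 0.0243]
tool_rot: [0.0, 0.001, 1.0, 0.0]
contact_force: [-0.8, 1.8, 0.2]
gripper_width: 0.704
grasp_force: 0.0
```

jog_arm(rows=[{"x": -1, "y": 0, "z": 0, "ax": 0, "ay": 0, "az": 0, "fingers": 60}, {"x": -1, "y": 0, "z": 0, "ax": 0, "ay": 0, "az": 0, "fingers": 60}, {"x": -1, "y": 0, "z": 0, "ax": 0, "ay": 0, "az": 0, "fingers": 60}, {"x": -1, "y": 0, "z": 0, "ax": 0, "ay": 0, "az": 0, "fingers": 60}, {"x": 0, "y": 0, "z": 0, "ax": 0, "ay": 0, "az": 0, "fingers": 60}, {"x": 0, "y": 0, "z": 0, "ax": 0, "ay": 0, "az": 0, "fingers": 60}, {"x": 0, "y": 0, "z": 0, "ax": 0, "ay": 0, "az": 0, "fingers": 60}, {"x": 0, "y": 0, "z": 0, "ax": 0, "ay": 0, "az": 0, "fingers": 60}])

```text
t: 8.45
eef_pos: [0.6103, 0.0849, 0.0242]
tool_rot: [-0.0, 0.001, 1.0, 0.0]
contact_force: [-3.6, 0.3, -0.0]
gripper_width: 0.703
grasp_force: 0.0
```

jog_arm(rows=[{"x": -1, "y": 0, "z": 0, "ax": 0, "ay": 0, "az": 0, "fingers": 60}, {"x": -1, "y": 0, "z": 0, "ax": 0, "ay": 0, "az": 0, "fingers": 60}, {"x": 0, "y": 0, "z": 0, "ax": 0, "ay": 0, "az": 0, "fingers": 60}, {"x": 0, "y": 0, "z": 0, "ax": 0, "ay": 0, "az": 0, "fingers": 60}, {"x": 0, "y": 0, "z": 0, "ax": 0, "ay": 0, "az": 0, "fingers": 60}, {"x": 0, "y": 0, "z": 0, "ax": 0, "ay": 0, "az": 0, "fingers": 60}, {"x": 0, "y": 0, "z": 0, "ax": 0, "ay": 0, "az": 0, "fingers": 60}, {"x": 0, "y": 0, "z": 0, "ax": 0, "ay": 0, "az": 0, "fingers": 60}])

```text
t: 9.25
eef_pos: [0.6107, 0.0852, 0.0236]
tool_rot: [-0.002, 0.001, 1.0, 0.0]
contact_force: [-6.9, 2.4, 0.3]
gripper_width: 0.702
grasp_force: 0.0
```

The push has stalled and the force is rising, so the carton is at the board. A little more pressure to square it, then I'll retreat.

jog_arm(rows=[{"x": -1, "y": 0, "z": 0, "ax": 0, "ay": 0, "az": 0, "fingers": 60}, {"x": -1, "y": 0, "z": 0, "ax": 0, "ay": 0, "az": 0, "fingers": 60}, {"x": -1, "y": 0, "z": 0, "ax": 0, "ay": 0, "az": 0, "fingers": 60}, {"x": 0, "y": 0, "z": 0, "ax": 0, "ay": 0, "az": 0, "fingers": 60}, {"x": 0, "y": 0, "z": 0, "ax": 0, "ay": 0, "az": 0, "fingers": 60}, {"x": 0, "y": 0, "z": 0, "ax": 0, "ay": 0, "az": 0, "fingers": 60}, {"x": 0, "y": 0, "z": 0, "ax": 0, "ay": 0, "az": 0, "fingers": 60}, {"x": 0, "y": 0, "z": 0, "ax": 0, "ay": 0, "az": 0, "fingers": 60}])

```text
t: 10.05
eef_pos: [0.6104, 0.0852, 0.0228]
tool_rot: [-0.005, 0.002, 1.0, 0.0]
contact_force: [-14.6, 2.1, 4.5]
gripper_width: 0.704
grasp_force: 0.0
```

jog_arm(rows=[{"x": 5, "y": 0, "z": 0, "ax": 0, "ay": 0, "az": 0, "fingers": 60}, {"x": 10, "y": 0, "z": 0, "ax": 0, "ay": 0, "az": 0, "fingers": 60}, {"x": 20, "y": 0, "z": 0, "ax": 0, "ay": 0, "az": 0, "fingers": 60}, {"x": 20, "y": 0, "z": 0, "ax": 0, "ay": 0, "az": 0, "fingers": 60}, {"x": 20, "y": 0, "z": 0, "ax": 0, "ay": 0, "az": 0, "fingers": 60}, {"x": 20, "y": 0, "z": -15, "ax": 0, "ay": 0, "az": 0, "fingers": 60}, {"x": 20, "y": 0, "z": -30, "ax": 0, "ay": 0, "az": 0, "fingers": 60}, {"x": 0, "y": 0, "z": -30, "ax": 0, "ay": 0, "az": 0, "fingers": 60}])

```text
t: 10.85
eef_pos: [0.4977, 0.0846, 0.0997]
tool_rot: [-0.001, 0.001, 1.0, -0.0]
contact_force: [0.3, 0.8, -0.0]
gripper_width: 0.702
grasp_force: 0.0
```

```bash
python3 - <<'E'
from h import *
cam('scene','s6.png')
c=cam('top');p=c['pixels'];h=cv2.cvtColor(p,cv2.COLOR_RGB2HSV)
m=cv2.inRange(h,(125,80,20),(160,255,255)); m[:169]=0;m[285:]=0;m[:,:235]=0;m[:,365:]=0
n,l,s,_=cv2.connectedComponentsWithStats(m);k=1+s[1:,4].argmax();print(s[k])
for u in (260,270,290,320,335,343):
    r=np.nonzero(l[:,u]==k)[0];print(u,r.min(),r.max(),ray(c,u,r.min()-.5,.072),p[164:178,u].sum(1).tolist())
E
```

```text
[ 254  170   92   51 3394]
260 170 218 [0.7444 0.1876 0.072 ] [82, 71, 227, 396, 418, 434, 224, 170, 175, 173, 161, 171, 176, 163]
270 171 218 [0.742  0.1615 0.072 ] [209, 213, 213, 211, 306, 439, 270, 170, 176, 175, 175, 176, 172, 174]
290 171 219 [0.7424 0.1094 0.072 ] [106, 113, 93, 104, 144, 412, 353, 180, 179, 174, 184, 177, 172, 173]
320 171 219 [0.743  0.0309 0.072 ] [139, 128, 106, 135, 189, 279, 378, 225, 160, 170, 177, 182, 166, 172]
335 172 219 [ 0.7406 -0.0084  0.072 ] [438, 412, 375, 317, 217, 230, 406, 237, 182, 172, 164, 171, 175, 165]
343 172 219 [ 0.7408 -0.0293  0.072 ] [425, 425, 371, 383, 391, 375, 467, 359, 161, 162, 151, 182, 167, 169]
```

View pics/s6.png

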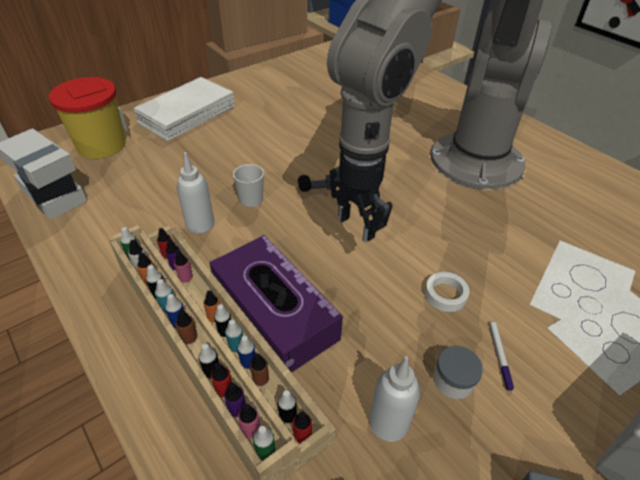

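The carton lies slot up at (273,290), its long side flush along the front board (far edge x≈0.742, tilt ~0.01 rad). The gripper is clear and the other things are where they were.

```bash
python3 -c "
from station import bot
print(bot.hand_in())"
```

```text
the job is handed in; nothing more can be done
None
```

The carton was tipped onto its back with the slot up and pushed snug and square against the rack's front board, nothing else moved that I could see in the images, and the job is handed in; no verdict came back.

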